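# Weigh and scan a tin at the shop counter

### The job

Weigh and scan the tin: lift it out of the sloping wire stand, stand it upright in the middle of the scale's pan and let go of it for a second so that it is weighed; then take it again and stand it in the middle of the scanner's round plate with its barcode label squarely facing the scanner's window, and let go. Only then turn the dial on top of the scanner clockwise, past its click to its end stop, and leave it there with the tin still facing the window. Set the tin down gently both times, never drop it, and leave the other things on the counter where they are.

Things in the scene. Friction and masses are not known exactly. Their poses are not given: they have to be found in the camera images.
- tin: plain metal tin, a cylinder 58 mm in diameter and 150 mm long, about 0.4 kg, at the start lying in the sloping wire stand with its barcode label upwards and its lid at the raised end. Origin: centre of its base; z runs along its axis to the lid, x points out of the side with the barcode label
- tin_label (a point): middle of the white barcode label on the tin's side (29 mm out along the tin's x, 75 mm above the base); a white paper seal strip runs up from the label over the rim to the middle of the lid, so the label's side can be told from above
- tin_lid (a point): centre of the tin's lid, 150 mm above its base
- stand: fixed wire stand, base plate 180 x 100 mm: two rods 10 mm thick, 34 mm apart, slope up at 35 degrees along its +x, with a 62 mm wide end plate at the low end. Origin: centre of the underside. In its frame the base of the lying tin is at x -60, z 50 mm and its axis rises along +x at 35 degrees (lid at x 63, z 136 mm); the rods end 125 mm along the tin, whose sides are free
- scale: fixed white counter scale, 190 x 170 mm, 56 mm tall with a round steel pan. Origin: centre of its underside
- scale_pan (a point): centre of the top of the scale's round steel pan, 128 mm in diameter, 56 mm above the counter; z up
- scanner: fixed barcode scanner: a round grey plate and, beyond it along the scanner's +x, an upright black block (85 deep, 120 wide, 110 mm tall) whose glass window looks at the plate. Origin: on the counter under the plate's centre; x points from the plate to the window, z up. The block runs from x = 80 to 165 mm and carries the dial on its top at x = 122.5 mm
- scan_plate (a point): centre of the top of the scanner's round plate, 92 mm in diameter, 12 mm above the counter; axes as the scanner's
- scan_window (a point): middle of the scanner's glass window, 80 mm from the plate's centre, 62 mm above the counter
- dial_grip (a point): on the dial's vertical axis at the height to grip, 147 mm above the counter. The dial is a disc 60 mm in diameter carrying an upright bar 57 mm long, 14 mm thick and 32 mm tall (top 8 mm above this point); x runs along the bar and turns with it, z up
- dial (a joint): angle of the dial, rad: near 0 (up to 0.15) at the start, grows clockwise seen from above, end stop at 1.4; a sprung detent resists between about 0.35 and 0.7 (about 0.1 N m) and snaps it on beyond
- calculator: bystander: black desk calculator, 130 x 80 x 20 mm, lying flat; origin: centre of its underside
- stapler: bystander: black stapler, 140 x 34 x 50 mm; origin: centre of its underside
- jar: bystander: closed glass jar, 70 mm diameter, 90 mm tall; origin: centre of its underside
- carton: bystander: small cardboard box, 120 x 90 x 60 mm; origin: centre of its underside
- tape: bystander: roll of tape lying flat, 90 mm outer diameter, 35 mm tall; origin: centre of its underside
- pen_pot: bystander: steel pot with pens, 72 mm diameter, 95 mm tall, 150 mm to the pen tops; origin: centre of its underside
- order_book: bystander: order book lying flat, 100 x 150 x 25 mm; origin: centre of its underside
Things that resemble listed ones, but are neither listed nor needed, are in the scene too. What is shaped like the tin but blue or green is not meant.

How it is judged:
By the outcome, as a careful person would: the job done as asked, in the order asked, and still so for the second after the job is handed in, with the robot touching nothing.
It also fails if it takes over 72 s, if anything falls off the work surface, if the arm or the gripper's body presses on something with over 40 N, if the wrist force passes 120 N, or if a joint passes its speed limit or range.

### The arm

A 6-joint arm with a two-finger parallel gripper is mounted at the origin on the work surface. World frame = base frame: x ahead of the robot, y to its left, z up, the work surface at z = 0. Lengths are in m, angles in rad, forces in N, time in s.
With the tool pointing down it reaches from about 0.4 to 0.825 m from the base axis. Payload 7 kg.
Tool frame: the origin (TCP) lies at the very end of the fingers, on their centre line; the grasp point (between the pads) lies 19 mm behind it (arm.pinch_z is the z of the grasp point in the tool frame, in m); z points along the fingers, y is the direction in which the jaws open and shut (so a half turn about z gives the same grasp; the last joint's range is limited). The gripper opens to 88 mm and grips with 3 to 60 N. Pads are 19 mm wide; open, the fingers measure 130 mm over their backs; the gripper's body (78 mm by 193 mm) begins 47 mm behind the grasp point.
Start: joints at [0.288, 0.359, 0.012, 0, -1.224, -0.288], TCP at [0.675, -0, 0.227] pointing down, gripper open.
Joint ranges: [-3.07, 3.07], [-1.43, 2.12], [-1.02, 1.25], [-3.03, 1.67], [-3.05, -0], [-3.03, 3.03]. Speed limits (rad/s): [2.39, 2.39, 3.01, 3.14, 3.14, 3.14].

### API

Orientations are given as [roll, pitch, yaw] about the fixed x, y, z axes, in that order (R = Rz(yaw) Ry(pitch) Rx(roll)).
In Python, from station import arm gives the robot as it stands.
- The arm moves only by the tool drive_tool, never from a script. Its argument "targets" is a list of rows, each a list of 6 numbers: the shift along the world's x, y, z in units of 0.04 m (1.0 is 0.04 m), then the turn, a rotation vector about the world's x, y, z in units of 6 degrees (1.0 is 6 degrees). In form: [[x, y, z, wx, wy, wz], ...]. A call has 1 to 5 rows; each row shifts and turns the commanded pose from where the row before left it; what a row does not reach is not made up. A row lasts 1/8 s, in which the tool goes at most 62.5 mm and 10.7 degrees, less where a joint would pass 70% of its speed; a pose out of reach is approached as far as the arm can. A call with a number of a shift or a turn outside -1 to 1 is refused whole. A call with a gripper value outside its range is refused whole. "claw" is the opening, from 0 (shut) to 1 (fully open), set as the call begins (left out, the last holds). The fingers move at their own pace and stop on an object; "newtons" is the grip in N (left out, the last holds). Time passes only in rows, so rows that do not move let the fingers close. It gives the time, the measured TCP pose, the force and the opening at its end, in the units of the state.
- arm.get_state(): the state, without advancing time (a new reading comes with each control period).
- arm.grab_frame(name): name is "scene" or "side" or "wrist"; returns (picture, depth): 400x640x3 uint8, red, green, blue; 400x640 float32, m along the optical axis (not along the pixel's ray), 0 where there is no reading.
- arm.get_calibration(name): a dict with "mtx" (3x3 intrinsics, pixels), "origin" and "rotation" of the camera in the world. Camera axes: x right, y up, looking along -z (the intrinsics and any distortion apply to the point x, -y, -z); pixel columns grow to the right and rows downward; lengths in m; the calibration is good to about 2 mm. A picture is of the moment at which its call begins: read the wrist's pose just before it. get_calibration takes no time and is no camera call; for the wrist camera it gives the pose at the moment of the call.
- arm.job_done(): hands the job in, once; it reports no verdict.
Trained networks look in the newest picture that a camera, given by its name, has taken for a name from the list of things; names that differ only in an ending like _2 or _b are one class to them, and where a whole thing is asked for, a point or a joint stands for the part that bears it (a point fixed in the world has none). Each returns a list of dicts, best first, with "score" (0 to 1); they miss things now and then, are a little off and sometimes report something else, mostly with a low value. They report only what shows in the picture. A call takes as long as a camera call. They do not tell look-alikes from the thing itself.
- arm.search_frame(target, camera): "point" ([x, y, z] in m, in the coordinates of the camera as it stood for that picture, good to about 4 mm: the middle of the surface that is visible of it).
- arm.cut_out(target, camera): "pixels" (400x640 bool, what is visible of it).
- arm.landmark_of(target, camera): "point" ([x, y, z] in m, in the coordinates of the camera as it stood for that picture, good to about 4 mm: a listed point, or the origin of a listed thing).
The state is a dict: "t": time; "q": joint angles; "qd": joint speeds; "joint_efforts": joint torques, N m; "eef_pos": TCP position; "ee_rot": TCP orientation; "force": force on the tool from outside, world axes, zero at the start; "moment": the same for the moment, N m; "width": finger opening in m.
Only numpy, scipy, OpenCV 4.12 (cv2) and the standard library are available. Lean on these libraries where they do the work, as an engineer would, in place of code of your own. Each camera call takes 0.05 s, during which the arm holds its last target. There are 200 camera calls.

## Working session

There is one attempt and no reset: what is moved stays moved. The work goes in short steps, Python scripts to look and compute and a tool call to move; the robot and the scene stay as the last step left them, time stands still between calls to the robot, and variables do not carry over. Pictures are saved under pics/ and viewed, about 8 in all and at most 12, crops included, and the job is handed in when it is done.

Besides the shell and the picture viewer there is one more tool, called by a JSON object that holds its "op" and its "data", one argument or row to a line. drive_tool: Moves the arm, as the interface text tells. Shifts and turns lie within -1 to 1; 1 stands for 0.04 m of shift or 6 degrees of turn. Its arguments: {"type":"object","properties":{"targets":{"type":"array"},"claw":{"type":"number"},"newtons":{"type":"number"}},"required":["targets"]}

```bash
mkdir -p pics && ls && cat > h.py <<'E'
import numpy as np, cv2
from station import arm
def grab(n):
    c=arm.get_calibration(n); im,d=arm.grab_frame(n); return im,d,c
def w(c,p): return np.array(c["origin"])+np.array(c["rotation"])@np.array(p)
def px(c,P):
    q=np.array(c["rotation"]).T@(np.array(P)-np.array(c["origin"])); q=np.array([q[0],-q[1],-q[2]]); u=np.array(c["mtx"])@q; return (u[:2]/u[2]).round().astype(int)
def unp(c,u,v,z):
    m=np.array(c["mtx"]); return w(c,[(u-m[0,2])/m[0,0]*z,-(v-m[1,2])/m[1,1]*z,-z])
E
python3 - <<'E'
from h import *
for n in("scene","side"):
    im,d,c=grab(n); cv2.imwrite(f"pics/{n}0.png",im[...,::-1])
    print(n,c["origin"],"dist" in str(c.keys()),c.keys())
    for t in("tin","tin_label","tin_lid","stand","scale_pan","scan_plate","scan_window","dial_grip","scanner"):
        for r in arm.landmark_of(t,n)[:4]:
            P=w(c,r["point"]); print(t,round(r["score"],2),P.round(3),px(c,P))
print(arm.get_state()["t"])
E
```

```text
pics
scene [1.25799507 0.05229464 1.32602337] False dict_keys(['mtx', 'origin', 'rotation'])Traceback (most recent call last):
  File "<stdin>", line 7, in <module>
  File "h.py", line 7, in px
    q=np.array(c["rotation"]).T@(np.array(P)-np.array(c["origin"])); q=np.array([q[0],-q[1],-q[2]]); u=np.array(c["mtx"])@q; return (u[:2]/u[2]).round().astype(int)
                                                                                 ~^^^
IndexError: invalid index to scalar variable.
```

```bash
python3 - <<'E'
from h import *
c=arm.get_calibration("scene"); print(c, arm.get_state()["ee_rot"])
E
```

```text
{'mtx': array([[417.13670693,   0.        , 320.64714881],
       [  0.        , 417.13670693, 201.90232118],
       [  0.        ,   0.        ,   1.        ]]), 'origin': array([1.25799507, 0.05229464, 1.32602337]), 'rotation': array([ 0.55661065, -0.01021026,  1.67146539])} [ 3.14007573e+00 -1.25647618e-04 -1.57085831e+00]
```

```bash
sed -i 's/^def grab/from scipy.spatial.transform import Rotation as Ro\ndef RM(r): return Ro.from_euler("xyz",r).as_matrix()\ndef grab/; s/np.array(c\["rotation"\])/RM(c["rotation"])/g' h.py
python3 - <<'E'
from h import *
for n in("scene","side"):
    im,d,c=grab(n); cv2.imwrite(f"pics/{n}0.png",im[...,::-1])
    for t in("tin","tin_label","tin_lid","stand","scale_pan","scan_plate","scan_window","dial_grip","scanner"):
        for r in arm.landmark_of(t,n)[:4]:
            P=w(c,r["point"]); print(n,t,round(r["score"],2),P.round(3),px(c,P))
print(arm.get_state()["t"])
E
```

```text
scene tin 0.94 [0.233 0.411 0.025] [435 165]
scene tin 0.78 [ 0.383 -0.43   0.026] [214 177]
scene tin 0.68 [0.453 0.053 0.052] [340 200]
scene tin_label 0.78 [ 0.306 -0.45   0.027] [214 160]
scene tin_label 0.77 [0.236 0.489 0.029] [456 166]
scene tin_label 0.67 [0.501 0.039 0.116] [336 202]
scene tin_label 0.62 [ 0.671 -0.153  0.003] [275 255]
scene tin_lid 0.95 [ 0.235 -0.419  0.027] [225 147]
scene tin_lid 0.73 [0.285 0.551 0.027] [473 178]
scene stand 0.89 [0.51  0.031 0.001] [332 220]
scene scale_pan 0.73 [0.521 0.351 0.059] [424 223]
scene scan_plate 0.6 [ 0.672 -0.15  -0.001] [276 256]
scene scan_plate 0.56 [ 0.467 -0.266  0.012] [253 201]
scene scan_window 0.79 [ 0.484 -0.341  0.063] [230 196]
scene dial_grip 0.57 [ 0.489 -0.377  0.149] [215 182]
scene dial_grip 0.51 [ 0.521  0.351 -0.002] [420 231]
scene scanner 0.61 [ 0.469 -0.257 -0.001] [256 204]
side tin 0.78 [ 0.378 -0.431  0.024] [393 326]
side tin 0.62 [0.233 0.411 0.028] [177 209]
side tin 0.56 [0.456 0.055 0.051] [290 220]
side tin_label 0.77 [0.236 0.491 0.03 ] [165 198]
side tin_label 0.67 [0.494 0.036 0.119] [301 202]
side tin_label 0.65 [ 0.297 -0.451  0.026] [382 351]
side tin_lid 0.85 [ 0.229 -0.421  0.029] [357 361]
side tin_lid 0.77 [0.571 0.005 0.139] [324 190]
side tin_lid 0.57 [0.286 0.55  0.033] [167 183]
side tin_lid 0.33 [ 0.479 -0.336  0.067] [388 277]
side stand 0.74 [ 0.512  0.032 -0.007] [307 225]
side stand 0.74 [ 0.48  -0.335  0.061] [388 277]
side scale_pan 0.97 [0.523 0.356 0.053] [247 171]
side scan_plate 0.69 [ 0.47  -0.261  0.011] [365 275]
side scan_plate 0.43 [0.322 0.272 0.001] [222 220]
side scan_window 0.84 [ 0.481 -0.338  0.065] [389 277]
side dial_grip 0.76 [ 0.485 -0.382  0.151] [406 267]
side scanner 0.95 [ 0.47  -0.262  0.004] [366 277]
1.1
```

View pics/scene0.png

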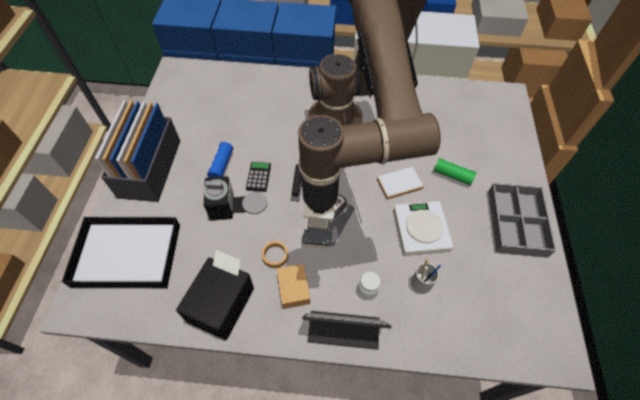

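View pics/side0.png

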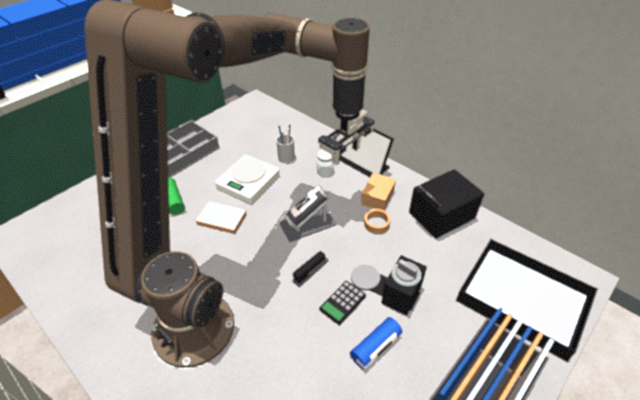

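Candidates for the tin in the scene picture are the metal cylinder in the stand (336,202), a blue cylinder (220,158) and a green one (455,172). I choose the metal one in the stand. In the side view it is at (303,205). The scale pan is at (248,171), the scan plate at (366,276) and the dial at (406,268). I'll check the choice in one close crop.

```bash
python3 - <<'E'
import cv2
i=cv2.imread("pics/side0.png")
a=cv2.resize(i[170:250,265:345],(400,400),interpolation=2); b=cv2.resize(i[235:315,345:425],(400,400),interpolation=2)
cv2.imwrite("pics/crop0.png",cv2.hconcat([a,b]))
E
```

```text
(no output)
```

View pics/crop0.png

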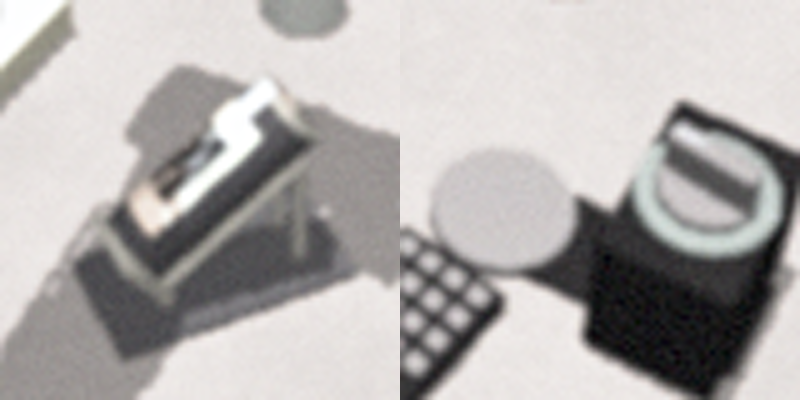

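{"op": "drive_tool", "data": {
  "targets": [
    [-0.8, 0.1, 0, 0, 0, -1],
    [-0.8, 0.1, 0, 0, 0, -1],
    [-0.8, 0.1, 0, 0, 0, -1],
    [-0.5, 0.1, 0, 0, 0, -1],
    [0, 0, 0, 0, 0, -1]
  ],
  "claw": 1
}}

```text
t: 1.72
eef_pos: [0.5578, 0.0162, 0.2273]
ee_rot: [-3.141, 0.001, -2.097]
force: [0.2, -0.2, 0.7]
width: 0.0876
```

The left half of the crop shows the metal tin with its white label and strip, up to the lid at about (270,90). The choice is confirmed. The right half shows the dial bar on the scanner at about (710,175).

{"op": "drive_tool", "data": {
  "targets": [
    [0, 0, 0, 0, 0, -1],
    [0, 0, 0, 0, 0, -1],
    [0, 0, 0, 0, 0, -1],
    [0, 0, 0, 0, 0, -1],
    [0, 0, 0, 0, 0, -1]
  ]
}}

```text
t: 2.35
eef_pos: [0.559, 0.016, 0.2267]
ee_rot: [-3.142, 0.0, -2.621]
force: [0.5, -0.1, -0.2]
width: 0.0877
```

{"op": "drive_tool", "data": {
  "targets": [
    [0, 0, 0, 0, 0, -1],
    [0, 0, 0, 0, 0, -1],
    [0, 0, 0, 0, 0, -1],
    [0, 0, 0, 0, 0, -1],
    [0, 0, 0, 0, 0, -1]
  ]
}}

```text
t: 2.98
eef_pos: [0.559, 0.016, 0.2267]
ee_rot: [3.142, 0.0, 3.138]
force: [-0.2, -0.4, -0.2]
width: 0.0877
```

{"op": "drive_tool", "data": {
  "targets": [
    [0, 0, 0, 0, 0, -1],
    [0, 0, 0, 0, 0, -1],
    [0, 0, 0, 0, 0, -1],
    [0, 0, 0, 0, 0, -0.9],
    [0, 0, 0, 0, 0, 0]
  ]
}}

```text
t: 3.6
eef_pos: [0.559, 0.016, 0.2267]
ee_rot: [3.141, 0.0, 2.734]
force: [-0.4, -0.3, -0.4]
width: 0.0877
```

```bash
python3 - <<'E'
from h import *
s=arm.get_state(); print(s["t"],s["q"].round(3) if hasattr(s["q"],"round") else s["q"],s["eef_pos"],s["ee_rot"])
for n in("wrist","side"):
    im,d,c=grab(n); cv2.imwrite(f"pics/{n}1.png",im[...,::-1])
    print(n,c["origin"].round(3))
    for t in("tin","tin_label","tin_lid","stand"):
        for r in arm.landmark_of(t,n)[:2]:
            P=w(c,r["point"]); print(n,t,round(r["score"],2),P.round(4),px(c,P))
    if n=="wrist":
      for r in arm.cut_out("tin",n)[:1]:
        v,u=np.nonzero(r["pixels"]&(d>0)); z=d[v,u]
        P=np.array([unp(c,a,b,e) for a,b,e in zip(u[::7],v[::7],z[::7])]); np.save("tinpts.npy",P)
        m=np.median(P,0); U,S,V=np.linalg.svd(P-P.mean(0),full_matrices=False); print(m,V[0],np.degrees(np.arctan2(V[0][1],V[0][0])),S,P.min(0),P.max(0))
E
```

```text
3.6 [ 0.379  0.169 -0.247  0.    -1.155 -2.357] [0.55900779 0.01595817 0.22667101] [3.14145347e+00 1.81678590e-04 2.73379730e+00]
wrist [0.495 0.045 0.386]
wrist tin 0.68 [0.4561 0.0511 0.0488] [314  80]
wrist tin 0.61 [ 0.4746 -0.2625  0.0036] [ 92 206]
wrist tin_label 0.56 [0.497  0.0381 0.114 ] [318 126]
wrist tin_label 0.43 [0.761  0.1714 0.0024] [491 271]
wrist tin_lid 0.64 [0.5728 0.0063 0.1363] [319 228]
[0.51607975 0.03203626 0.12282863] [ 0.78341738 -0.32076676  0.53232123] -22.266427445712765 [1.83525266 0.62556031 0.59074631] [ 0.43740618 -0.05511767 -0.00083289] [0.63230003 0.08059126 0.16333016]
side [-0.203 -0.697  1.146]
side tin 0.92 [0.4564 0.0557 0.0521] [290 219]
side tin 0.86 [0.2341 0.4138 0.0308] [176 208]
side tin_label 0.84 [ 0.3003 -0.4501  0.0295] [382 349]
side tin_label 0.79 [0.2366 0.4943 0.0326] [164 197]
side tin_lid 0.96 [ 0.2303 -0.4175  0.0287] [356 360]
side tin_lid 0.9 [0.2885 0.5525 0.0309] [167 183]
side stand 0.78 [ 0.5128  0.0291 -0.005 ] [308 225]
```

View pics/wrist1.png

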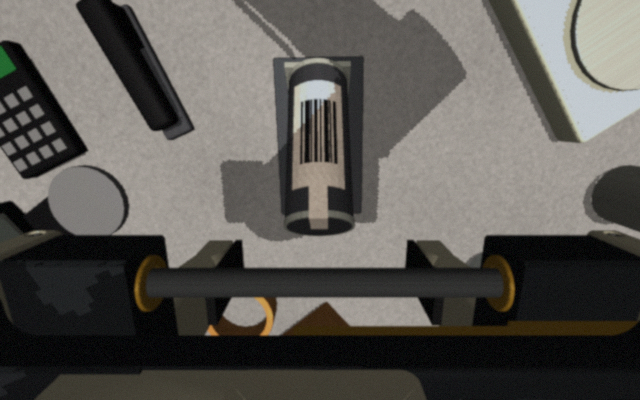

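The wrist view shows the tin with its label at (318,130) and lid at (320,225), aligned with the image vertical and centred between the fingers. I'm descending and gripping.

{"op": "drive_tool", "data": {
  "targets": [
    [-0.3, 0, -0.8, 0, 0, 0.1],
    [0, 0, -0.8, 0, 0, 0],
    [0, 0, -0.8, 0, 0, 0],
    [0, 0, -0.77, 0, 0, 0],
    [0, 0, 0, 0, 0, 0]
  ]
}}

```text
t: 4.78
eef_pos: [0.5454, 0.0155, 0.0978]
ee_rot: [-3.139, -0.004, 2.743]
force: [-0.6, -0.3, 0.4]
width: 0.0875
```

{"op": "drive_tool", "data": {
  "targets": [
    [0, 0, 0, 0, 0, 0],
    [0, 0, 0, 0, 0, 0],
    [0, 0, 0, 0, 0, 0],
    [0, 0, 0, 0, 0, 0],
    [0, 0, 0, 0, 0, 0]
  ],
  "claw": 0,
  "newtons": 45
}}

```text
t: 5.4
eef_pos: [0.5473, 0.0159, 0.1006]
ee_rot: [3.141, 0.001, 2.744]
force: [-1.9, -1.1, 5.8]
width: 0.0575
```

{"op": "drive_tool", "data": {
  "targets": [
    [0, 0, 0.4, 0, 0, 0],
    [0, 0, 0.6, 0, 0, 0],
    [0, 0, 0.8, 0, 0, 0],
    [0, 0, 0.8, 0, 0, 0],
    [0, 0, 0.6, -0.387, -0.922, 0]
  ]
}}

```text
t: 6.02
eef_pos: [0.5484, 0.0158, 0.2292]
ee_rot: [3.141, 0.107, 2.741]
force: [-0.0, 1.1, -4.9]
width: 0.0571
```

{"op": "drive_tool", "data": {
  "targets": [
    [0, 0.2, 0.2, -0.387, -0.922, 0],
    [0, 0.2, 0, -0.387, -0.922, 0],
    [0, 0.2, 0, -0.387, -0.922, 0],
    [0, 0.2, 0, -0.387, -0.922, 0],
    [0, 0.2, 0, -0.387, -0.922, 0]
  ]
}}

```text
t: 6.65
eef_pos: [0.5643, 0.0216, 0.2723]
ee_rot: [-3.141, 0.533, 2.801]
force: [0.2, -0.6, -5.0]
width: 0.0571
```

```bash
python3 - <<'E'
from h import *
s=arm.get_state(); print(s["t"],s["q"],s["eef_pos"],s["ee_rot"],s["force"],s["width"])
im,d,c=grab("side"); cv2.imwrite("pics/side2.png",cv2.resize(im[100:260,200:440,::-1],None,fx=3,fy=3,interpolation=2))
for t in("tin","tin_label","tin_lid"):
  for r in arm.landmark_of(t,"side")[:3]: P=w(c,r["point"]); print(t,round(r["score"],2),P.round(4))
E
```

```text
6.65 [ 0.5984241  -0.12061999 -0.80979562  0.71255533 -0.67763669 -3.0298018 ] [0.56431053 0.02155931 0.27230226] [-3.14118019  0.53250074  2.80118192] [ 0.20122961 -0.57501991 -4.96717304] 0.05712590734188484
tin 0.78 [0.2331 0.4123 0.03  ]
tin 0.55 [0.5107 0.045  0.1804]
tin 0.55 [ 0.3823 -0.4324  0.0296]
tin_label 0.92 [ 0.3022 -0.4485  0.0275]
tin_label 0.69 [0.5095 0.0421 0.2598]
tin_label 0.65 [0.2399 0.4955 0.0332]
tin_lid 0.94 [ 0.2308 -0.4202  0.0308]
tin_lid 0.71 [0.2833 0.5529 0.0304]
```

View pics/side2.png

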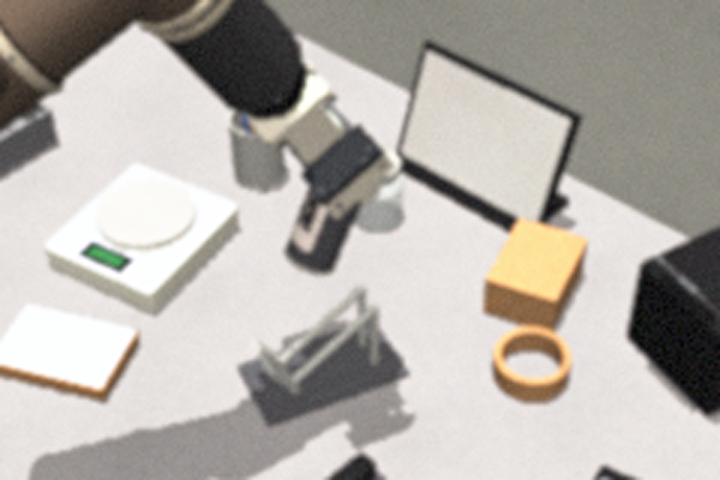

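The side view shows the tin held and clear of the stand at crop (320,235), tilting towards upright. J6 is at its limit, so I'll yaw towards the scale now, which relieves it.

{"op": "drive_tool", "data": {
  "targets": [
    [0, 0.5, 0, 0, 0, 1],
    [0, 0.7, 0, 0, 0, 1],
    [0, 0.7, 0, 0, 0, 1],
    [0, 0.7, 0, 0, 0, 1],
    [0, 0.7, 0, 0, 0, 1]
  ]
}}

```text
t: 7.48
eef_pos: [0.5648, 0.1546, 0.2713]
ee_rot: [3.14, 0.529, -2.959]
force: [1.1, -0.5, -5.8]
width: 0.0571
```

{"op": "drive_tool", "data": {
  "targets": [
    [0, 0.7, 0, 0, 0, 1],
    [0, 0.7, 0, 0, 0, 1],
    [0, 0.7, 0, 0, 0, 1],
    [0, 0.7, 0, 0, 0, 1],
    [0, 0.5, 0, 0, 0, 0]
  ]
}}

```text
t: 8.1
eef_pos: [0.5653, 0.2871, 0.2715]
ee_rot: [3.138, 0.529, -2.543]
force: [1.0, 0.4, -4.7]
width: 0.0573
```

```bash
cat > up.py <<'E'
from h import *
# rotation vector (units of 6 deg) so that tool tilt=TH from vertical with jaw horizontal, azimuth AZ (deg or None=keep); and TCP shift so grasp point is over target
import sys
s=arm.get_state(); R=RM(s["ee_rot"]); g=np.array(s["eef_pos"])-R[:,2]*0.019
print("t",round(s["t"],2),"q",s["q"].round(2),"tcp",np.round(s["eef_pos"],4),"grasp",g.round(4),"tool z",R[:,2].round(3),"jaw",R[:,1].round(3),"az",np.degrees(np.arctan2(R[1,2],R[0,2])).round(1),"tilt",np.degrees(np.arccos(-R[2,2])).round(2),"F",s["force"].round(1),"w",round(s["width"],4))
E
python3 up.py
```

```text
t 8.1 q [ 0.84 -0.02 -0.57  0.24 -0.52 -1.99] tcp [0.5653 0.2871 0.2715] grasp [0.5574 0.2816 0.2879] tool z [ 0.415  0.287 -0.863] jaw [-0.565  0.825  0.003] az 34.7 tilt 30.34 F [ 1.   0.4 -4.7] w 0.0573
```

{"op": "drive_tool", "data": {
  "targets": [
    [-0.2, 0.5, 0, 0.569, -0.822, 0],
    [-0.2, 0.5, 0, 0.569, -0.822, 0],
    [-0.2, 0.5, 0, 0.569, -0.822, 0],
    [-0.16, 0.38, 0, 0.569, -0.822, 0],
    [0, 0, 0, 0.07, -0.1, 0]
  ]
}}

```text
t: 8.72
eef_pos: [0.5864, 0.3117, 0.342]
ee_rot: [-3.098, 0.793, -2.558]
force: [0.8, -0.3, -5.7]
width: 0.057
```

```bash
python3 up.py; cat > tin.py <<'E'
from h import *
import sys
for n in sys.argv[1:]:
    im,d,c=grab(n); cv2.imwrite(f"pics/{n}_t.png",im[...,::-1])
    for t in("tin","tin_label","tin_lid","scale_pan","scan_plate"):
      for r in arm.landmark_of(t,n)[:3]: P=w(c,r["point"]); print(n,t,round(r["score"],2),P.round(4),px(c,P))
E
python3 tin.py side scene; python3 - <<'E'
import cv2
a=cv2.imread("pics/side_t.png")[70:230,180:330];b=cv2.imread("pics/scene_t.png")[120:280,340:490]
cv2.imwrite("pics/u1.png",cv2.resize(cv2.hconcat([a,b]),None,fx=2.6,fy=2.6,interpolation=2))
E
```

```text
t 8.72 q [ 0.52 -0.12 -0.89  1.45 -0.   -2.98] tcp [0.5864 0.3117 0.342 ] grasp [0.5746 0.305  0.3553] tool z [ 0.618  0.355 -0.701] jaw [-0.524  0.851 -0.031] az 29.9 tilt 45.47 F [ 0.8 -0.3 -5.7] w 0.057
side tin 0.98 [0.5587 0.2943 0.24  ] [260 133]
side tin 0.9 [0.2322 0.4126 0.033 ] [176 208]
side tin 0.74 [ 0.379  -0.4313  0.0285] [394 325]
side tin_label 0.82 [ 0.3007 -0.4457  0.0275] [381 349]
side tin_label 0.69 [0.2413 0.4906 0.0316] [166 197]
side tin_label 0.56 [0.5416 0.2859 0.3194] [255 117]
side tin_lid 0.86 [ 0.2297 -0.4176  0.0299] [356 360]
side tin_lid 0.82 [0.2847 0.5528 0.0321] [166 183]
side tin_lid 0.56 [ 7.845e-01 -7.110e-02 -1.000e-04] [377 197]
side scale_pan 0.57 [0.5257 0.3567 0.0528] [248 170]
side scan_plate 0.72 [ 0.3724 -0.114  -0.002 ] [310 271]
side scan_plate 0.63 [ 0.47   -0.2582  0.0129] [365 274]
scene tin 0.75 [0.2326 0.4118 0.0265] [435 164]
scene tin 0.65 [ 0.3852 -0.4324  0.0283] [213 177]
scene tin 0.57 [ 0.6725 -0.1516 -0.0036] [275 257]
scene tin_label 0.93 [ 0.3068 -0.4498  0.0297] [213 160]
scene tin_label 0.8 [0.5442 0.2887 0.3171] [422 185]
scene tin_label 0.79 [0.232  0.4943 0.0316] [457 165]
scene tin_lid 0.97 [ 0.234  -0.4204  0.0257] [225 147]
scene tin_lid 0.91 [0.2885 0.5486 0.0294] [472 179]
scene tin_lid 0.76 [0.5747 0.308  0.3827] [434 182]
scene scale_pan 0.66 [0.5226 0.3504 0.0586] [423 224]
scene scan_plate 0.72 [ 0.4697 -0.263   0.0135] [254 202]
scene scan_plate 0.41 [ 6.716e-01 -1.534e-01 -2.000e-04] [275 256]
scene scan_plate 0.16 [0.5579 0.2902 0.238 ] [417 204]
```

View pics/u1.png

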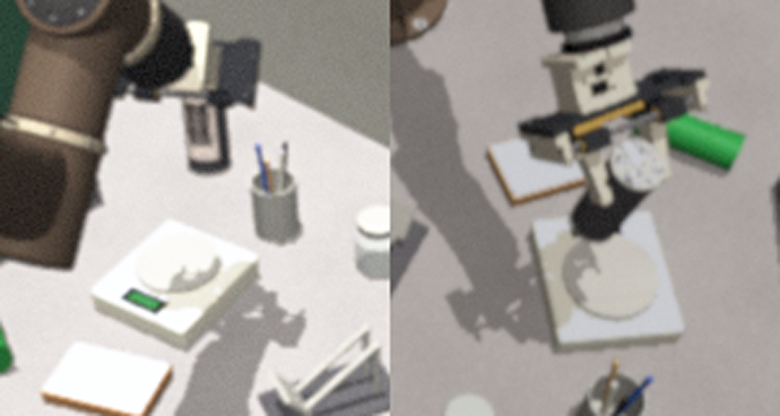

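The picture shows the tin above the scale, still leaning about 9°. J5 has run into its 0 limit, so the tool can't tilt further radially. I'll yaw about 70° left so the wrist tilts sideways instead, then finish the tilt.

```bash
cat > rot.py <<'E'
from h import *
import sys
def T(t,a):
    t,a=np.radians([t,a]); z=np.array([np.sin(t)*np.cos(a),np.sin(t)*np.sin(a),-np.cos(t)]); y=np.array([-np.sin(a),np.cos(a),0]); return np.c_[np.cross(y,z),y,z]
def main(tilt,az,gx,gy,gz):
    s=arm.get_state(); R=RM(s["ee_rot"]); Rt=T(tilt,az)
    rv=Ro.from_matrix(Rt@R.T).as_rotvec(degrees=True)/6; tcp=np.array([gx,gy,gz])+.019*Rt[:,2]
    print("rot units",rv.round(2),"shift units",((tcp-s["eef_pos"])/.04).round(2))
main(*map(float,sys.argv[1:]))
E
python3 rot.py 28 45 0.56 0.30 0.29
```

```text
rot units [-1.59  2.46  2.16] shift units [-0.5  -0.15 -1.73]
```

{"op": "drive_tool", "data": {
  "targets": [
    [-0.1, 0, -0.4, -0.4, 0.62, 0.5],
    [-0.1, 0, -0.4, -0.4, 0.62, 0.5],
    [-0.15, 0, -0.4, -0.4, 0.62, 0.5],
    [-0.15, 0, -0.4, -0.4, 0.6, 0.6],
    [0, 0, 0, 0, 0, 0]
  ]
}}

```text
t: 9.95
eef_pos: [0.6139, 0.2926, 0.3401]
ee_rot: [-3.055, 0.673, -2.444]
force: [0.3, 1.5, -4.0]
width: 0.057
```

{"op": "drive_tool", "data": {
  "targets": [
    [0, 0, 0, 0, 0, 1],
    [0, 0, 0, 0, 0, 1],
    [0, 0, 0, 0, 0, 1],
    [0, 0, 0, 0, 0, 1],
    [0, 0, 0, 0, 0, 1]
  ]
}}

```text
t: 10.58
eef_pos: [0.616, 0.2852, 0.3396]
ee_rot: [-3.048, 0.665, -1.952]
force: [-0.2, -0.5, -5.2]
width: 0.0576
```

{"op": "drive_tool", "data": {
  "targets": [
    [0, 0, 0, 0, 0, 1],
    [0, 0, 0, 0, 0, 1],
    [0, 0, 0, 0, 0, 1],
    [0, 0, 0, 0, 0, 1],
    [0, 0, 0, 0, 0, 1]
  ]
}}

```text
t: 11.2
eef_pos: [0.6163, 0.2837, 0.3379]
ee_rot: [-3.054, 0.66, -1.436]
force: [-0.4, 0.4, -5.0]
width: 0.0574
```

```bash
python3 up.py; python3 rot.py 55 104 0.522 0.3535 0.24
```

```text
t 11.2 q [ 0.33  0.24  0.17 -0.65 -1.31 -0.12] tcp [0.6163 0.2837 0.3379] grasp [0.6162 0.272  0.3529] tool z [ 0.004  0.617 -0.787] jaw [-0.994 -0.081 -0.069] az 89.6 tilt 38.09 F [-0.4  0.4 -5. ] w 0.0574
rot units [2.71 1.11 1.64] shift units [-2.45  2.12 -2.72]
```

{"op": "drive_tool", "data": {
  "targets": [
    [-0.6, 0.5, -0.6, 0.7, 0.25, 0.25],
    [-0.6, 0.5, -0.6, 0.7, 0.25, 0.25],
    [-0.6, 0.5, -0.6, 0.7, 0.25, 0.2],
    [-0.6, 0.5, -0.6, 0.6, 0.2, 0.2],
    [0, 0, 0, 0, 0, 0]
  ]
}}

```text
t: 11.82
eef_pos: [0.5172, 0.3643, 0.2373]
ee_rot: [3.136, 0.955, -1.41]
force: [0.8, -1.1, -4.1]
width: 0.0573
```

```bash
python3 up.py; python3 rot.py 55 98.5 0.522 0.3535 0.24; python3 tin.py side scene|egrep "tin|pan"|egrep -v "0.23|0.28|0.30|0.24[0-9]* *0.49|\[ *0.38|0.37"
```

```text
t 11.82 q [ 0.28  0.31 -0.05 -1.01 -1.27  0.23] tcp [0.5172 0.3643 0.2373] grasp [0.5198 0.3491 0.2483] tool z [-0.136  0.805 -0.578] jaw [-0.986 -0.165  0.003] az 99.6 tilt 54.69 F [ 0.8 -1.1 -4.1] w 0.0573
rot units [ 0.06 -0.02 -0.16] shift units [ 0.06  0.11 -0.21]
side tin 0.75 [0.5184 0.3524 0.1319] [244 156]
side tin_label 0.79 [0.521  0.3226 0.2068] [247 142]
side tin_label 0.7 [ 0.2981 -0.4494  0.0286] [382 350]
side scale_pan 0.69 [0.5273 0.3556 0.0556] [248 170]
side scale_pan 0.24 [ 0.7856 -0.0677 -0.    ] [376 196]
scene tin_label 0.62 [0.5282 0.3284 0.213 ] [427 201]
scene scale_pan 0.9 [0.5203 0.3529 0.0557] [424 224]
```

{"op": "drive_tool", "data": {
  "targets": [
    [0.08, 0.1, -0.5, 0.06, 0, -0.16],
    [0, 0, -0.5, 0, 0, 0],
    [0, 0, -0.4, 0, 0, 0],
    [0, 0, -0.1, 0, 0, 0],
    [0, 0, 0, 0, 0, 0]
  ]
}}

```text
t: 13.05
eef_pos: [0.5221, 0.3727, 0.1831]
ee_rot: [-3.125, 0.97, -1.403]
force: [0.5, -0.4, -4.8]
width: 0.0574
```

{"op": "drive_tool", "data": {
  "targets": [
    [0, 0, -0.06, 0, 0, 0],
    [0, 0, -0.06, 0, 0, 0],
    [0, 0, 0, 0, 0, 0]
  ]
}}

```text
t: 13.42
eef_pos: [0.5219, 0.3727, 0.179]
ee_rot: [-3.123, 0.97, -1.401]
force: [-0.5, -0.2, -5.1]
width: 0.0572
```

```bash
python3 up.py; python3 tin.py side scene|egrep "tin|pan"|egrep -v "0.23|0.28|0.30|0.24[0-9]* *0.49|\[ *0.38|0.37"; python3 - <<'E'
import cv2
a=cv2.imread("pics/side_t.png")[90:230,180:330];b=cv2.imread("pics/scene_t.png")[130:270,340:490]
cv2.imwrite("pics/u2.png",cv2.resize(cv2.hconcat([a,b]),None,fx=2.6,fy=2.6,interpolation=2))
E
```

```text
t 13.43 q [ 0.28  0.39 -0.09 -1.07 -1.21  0.36] tcp [0.5219 0.3727 0.179 ] grasp [0.5242 0.3572 0.1897] tool z [-0.121  0.816 -0.565] jaw [-0.988 -0.153 -0.011] az 98.4 tilt 55.6 F [-0.5 -0.2 -5.1] w 0.0572
side tin_label 0.89 [ 0.2988 -0.4494  0.026 ] [382 350]
side tin_label 0.53 [0.5297 0.3326 0.145 ] [249 154]
side tin_lid 0.84 [ 0.228  -0.4184  0.03  ] [356 361]
side scale_pan 0.76 [0.5284 0.3573 0.0544] [248 170]
scene tin 0.75 [0.5229 0.3572 0.0682] [426 223]
scene tin_label 0.86 [0.5288 0.3334 0.1474] [424 212]
scene tin_lid 0.5 [0.5189 0.3581 0.2173] [437 199]
scene scale_pan 0.8 [0.5204 0.3502 0.0567] [423 223]
```

View pics/u2.png

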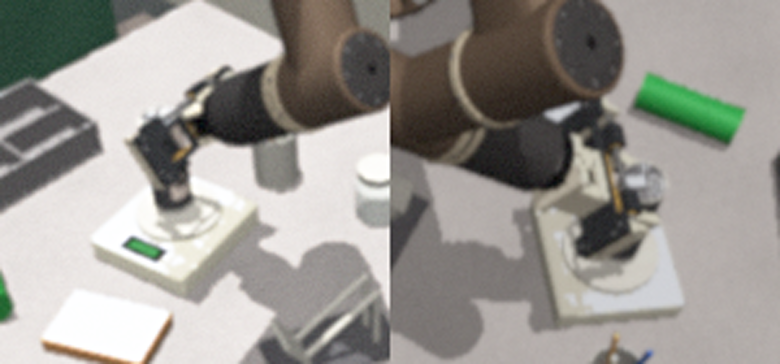

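The tin is upright over the pan, at about (185,190) in the left half, with its base roughly 12 mm above it. I'll lower it gently and watch the force.

{"op": "drive_tool", "data": {
  "targets": [
    [-0.02, -0.07, -0.07, 0, 0, 0],
    [0, 0, -0.06, 0, 0, 0],
    [0, 0, -0.05, 0, 0, 0],
    [0, 0, -0.04, 0, 0, 0],
    [0, 0, 0, 0, 0, 0]
  ],
  "newtons": 30
}}

```text
t: 14.65
eef_pos: [0.5211, 0.3699, 0.1698]
ee_rot: [-3.124, 0.97, -1.402]
force: [-0.4, -0.5, -4.5]
width: 0.0573
```

{"op": "drive_tool", "data": {
  "targets": [
    [0, 0, -0.03, 0, 0, 0],
    [0, 0, -0.03, 0, 0, 0],
    [0, 0, 0, 0, 0, 0]
  ]
}}

```text
t: 15.02
eef_pos: [0.521, 0.3699, 0.1675]
ee_rot: [-3.124, 0.97, -1.402]
force: [-0.3, 1.1, -5.1]
width: 0.0572
```

{"op": "drive_tool", "data": {
  "targets": [
    [0, 0, -0.03, 0, 0, 0],
    [0, 0, -0.03, 0, 0, 0],
    [0, 0, 0, 0, 0, 0]
  ]
}}

```text
t: 15.4
eef_pos: [0.5212, 0.3702, 0.1657]
ee_rot: [-3.122, 0.971, -1.401]
force: [0.4, -0.0, -2.2]
width: 0.0574
```

{"op": "drive_tool", "data": {
  "targets": [
    [0, 0, -0.025, 0, 0, 0],
    [0, 0, 0, 0, 0, 0]
  ]
}}

```text
t: 15.65
eef_pos: [0.5212, 0.3705, 0.1656]
ee_rot: [-3.121, 0.972, -1.4]
force: [-1.2, -0.2, 4.8]
width: 0.0576
```

It's in contact. I'll ease the grip so the tin settles flat, then open.

{"op": "drive_tool", "data": {
  "targets": [
    [0, 0, 0, 0, 0, 0],
    [0, 0, 0, 0, 0, 0]
  ],
  "newtons": 6
}}

```text
t: 15.9
eef_pos: [0.5217, 0.3706, 0.1654]
ee_rot: [-3.12, 0.972, -1.399]
force: [0.7, 0.5, 5.8]
width: 0.0578
```

{"op": "drive_tool", "data": {
  "targets": [
    [0, 0, 0, 0, 0, 0],
    [0, 0, 0, 0, 0, 0],
    [0, 0, 0, 0, 0, 0]
  ],
  "claw": 1
}}

```text
t: 16.27
eef_pos: [0.521, 0.3697, 0.1638]
ee_rot: [-3.124, 0.97, -1.403]
force: [0.2, 0.2, -0.1]
width: 0.0825
```

```bash
python3 up.py; python3 tin.py side scene|egrep "tin|pan"|egrep -v "0.23|0.28|0.30|0.24[0-9]* *0.49|\[ *0.38|0.37"; python3 rot.py 10 98.5 0.57 0.24 0.34
```

```text
t 16.27 q [ 0.27  0.41 -0.1  -1.07 -1.2   0.39] tcp [0.521  0.3697 0.1638] grasp [0.5233 0.3542 0.1745] tool z [-0.121  0.816 -0.565] jaw [-0.988 -0.153 -0.01 ] az 98.4 tilt 55.58 F [ 0.2  0.2 -0.1] w 0.0825
side tin 0.83 [0.5234 0.3603 0.0599] [246 169]
side tin_label 0.78 [0.5272 0.3304 0.1331] [250 157]
side tin_label 0.57 [ 0.2986 -0.4494  0.026 ] [382 350]
side tin_lid 0.53 [0.525  0.3549 0.2079] [242 138]
side scale_pan 0.86 [0.5247 0.3532 0.0561] [248 170]
side scale_pan 0.22 [ 0.3206  0.2733 -0.0006] [221 220]
scene tin 0.91 [0.5202 0.3573 0.0585] [425 223]
scene tin_label 0.68 [0.5282 0.3308 0.1364] [423 213]
scene tin_lid 0.79 [0.5208 0.3527 0.2028] [434 201]
scene scale_pan 0.57 [0.5205 0.353  0.0579] [424 223]
rot units [-7.53 -1.05 -0.09] shift units [ 1.21 -3.17  3.93]
```

The tin stands upright, centred within about 3 mm of the pan centre. I'll retreat along the tool axis and come to vertical above it.

{"op": "drive_tool", "data": {
  "targets": [
    [0.1, -0.65, 0.45, 0, 0, 0],
    [0.1, -0.65, 0.45, 0, 0, 0],
    [0.1, -0.65, 0.45, 0, 0, 0],
    [0, 0, 0.8, -0.9, -0.14, 0],
    [0, 0, 0.8, -0.98, -0.14, 0]
  ]
}}

```text
t: 17.5
eef_pos: [0.5339, 0.2907, 0.2828]
ee_rot: [-3.13, 0.768, -1.41]
force: [1.1, 1.1, -1.0]
width: 0.0877
```

{"op": "drive_tool", "data": {
  "targets": [
    [0, 0, 0.6, -0.98, -0.14, 0],
    [0, 0.2, 0, -0.98, -0.14, 0],
    [0, 0.3, 0, -0.98, -0.14, 0],
    [0, 0.5, 0, -0.98, -0.14, 0],
    [0, 0.5, 0, -0.98, -0.14, 0]
  ]
}}

```text
t: 18.12
eef_pos: [0.533, 0.3526, 0.3071]
ee_rot: [-3.139, 0.251, -1.412]
force: [1.5, 0.1, -0.4]
width: 0.0876
```

{"op": "drive_tool", "data": {
  "targets": [
    [0, 0, 0, -0.98, -0.14, 0],
    [0, 0, 0, -0.98, -0.14, 0],
    [0, 0, 0, 0, 0, 0]
  ]
}}

```text
t: 18.5
eef_pos: [0.5322, 0.3534, 0.3051]
ee_rot: [3.138, 0.044, -1.41]
force: [0.4, -0.1, -1.1]
width: 0.0874
```

```bash
python3 up.py; python3 rot.py 0 98.5 0.522 0.3545 0.166; python3 tin.py wrist scene; python3 - <<'E'
import cv2
a=cv2.resize(cv2.imread("pics/wrist_t.png"),None,fx=.8,fy=.8);b=cv2.resize(cv2.imread("pics/scene_t.png")[150:310,380:480],(200,320),interpolation=2)
cv2.imwrite("pics/u3.png",cv2.hconcat([a,b]))
E
```

```text
t 18.5 q [ 0.87  0.25  0.05 -0.04 -1.35 -0.7 ] tcp [0.5322 0.3534 0.3051] grasp [0.5324 0.3526 0.3241] tool z [-0.011  0.043 -0.999] jaw [-0.987 -0.16   0.004] az 104.5 tilt 2.54 F [ 0.4 -0.1 -1.1] w 0.0874
rot units [-0.41 -0.1  -0.12] shift units [-0.25  0.03 -3.95]
wrist tin 0.78 [0.2352 0.4144 0.0278] [515 236]
wrist tin 0.55 [0.5233 0.352  0.0554] [331 168]
wrist tin_label 0.69 [0.5296 0.329  0.1276] [331 158]
wrist tin_lid 0.7 [0.5274 0.3602 0.2064] [330 210]
scene tin 0.7 [0.5221 0.354  0.0553] [424 224]
scene tin 0.31 [0.5212 0.3556 0.2041] [435 201]
scene tin_label 0.9 [0.5306 0.3334 0.1327] [423 215]
scene tin_label 0.9 [ 0.307  -0.4505  0.0298] [213 160]
scene tin_lid 0.94 [0.5191 0.3523 0.2026] [434 201]
scene tin_lid 0.67 [0.2859 0.5531 0.026 ] [473 179]
scene tin_lid 0.66 [ 0.2329 -0.4176  0.0256] [226 147]
scene scale_pan 0.69 [0.5213 0.352  0.0572] [424 224]
scene scale_pan 0.65 [ 0.7168  0.3403 -0.0009] [418 282]
scene scan_plate 0.68 [ 0.4699 -0.2625  0.0099] [254 202]
```

View pics/u3.png

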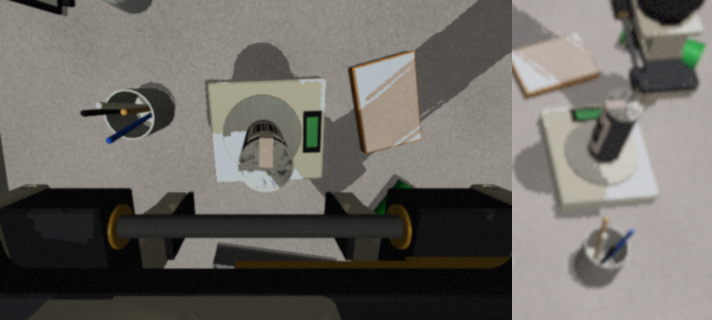

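The tin is standing free, centred on the pan (wrist picture (265,150)), with its strip facing along the gripper's x. I'll descend and take it from above.

{"op": "drive_tool", "data": {
  "targets": [
    [-0.25, 0, 0, -0.41, -0.1, -0.1],
    [0, 0.03, -0.9, 0, 0, 0],
    [0, 0, -0.9, 0, 0, 0],
    [0, 0, -0.9, 0, 0, 0],
    [0, 0, -0.8, 0, 0, 0]
  ]
}}

```text
t: 19.73
eef_pos: [0.5229, 0.353, 0.165]
ee_rot: [-3.141, 0.002, -1.423]
force: [-0.6, 0.2, -0.4]
width: 0.0875
```

```bash
python3 up.py; python3 rot.py 0 98.5 0.522 0.3545 0.169
```

```text
t 19.73 q [ 0.9   0.33 -0.18 -0.   -1.06 -0.75] tcp [0.5229 0.353  0.165 ] grasp [0.5229 0.3529 0.184 ] tool z [ 0.001  0.002 -1.   ] jaw [-0.989 -0.147 -0.001] az 69.1 tilt 0.11 F [-0.6  0.2 -0.4] w 0.0875
rot units [-0.02  0.01  0.01] shift units [-0.02  0.04 -0.37]
```

{"op": "drive_tool", "data": {
  "targets": [
    [0, 0.04, -0.37, 0, 0, 0],
    [0, 0, 0, 0, 0, 0],
    [0, 0, 0, 0, 0, 0]
  ]
}}

```text
t: 20.1
eef_pos: [0.5238, 0.3554, 0.1528]
ee_rot: [-3.139, 0.003, -1.423]
force: [-0.1, 0.4, -0.1]
width: 0.088
```

{"op": "drive_tool", "data": {
  "targets": [
    [0, 0, 0, 0, 0, 0],
    [0, 0, 0, 0, 0, 0],
    [0, 0, 0, 0, 0, 0],
    [0, 0, 0, 0, 0, 0]
  ],
  "claw": 0,
  "newtons": 35
}}

```text
t: 20.6
eef_pos: [0.5235, 0.3549, 0.1518]
ee_rot: [-3.14, 0.002, -1.423]
force: [1.5, -0.1, 2.3]
width: 0.0574
```

{"op": "drive_tool", "data": {
  "targets": [
    [0, 0, 0.4, 0, 0, 0],
    [0, 0, 0.7, 0, 0, 0],
    [0, 0, 0.9, 0, 0, 0],
    [0, 0, 0.9, 0, 0, 0],
    [0, 0, 0.8, 0, 0, 0]
  ]
}}

```text
t: 21.22
eef_pos: [0.5226, 0.3544, 0.301]
ee_rot: [-3.141, 0.002, -1.423]
force: [-0.2, -0.2, -6.0]
width: 0.0576
```

{"op": "drive_tool", "data": {
  "targets": [
    [0, -0.5, 0, 0, 0, 0],
    [-0.1, -0.9, 0, 0, 0, 0],
    [-0.1, -0.9, 0, 0, 0, 0],
    [-0.1, -0.9, 0, 0, 0, 0],
    [-0.1, -0.9, 0, 0, 0, 0]
  ]
}}

```text
t: 21.85
eef_pos: [0.5057, 0.1885, 0.2982]
ee_rot: [3.14, 0.001, -1.423]
force: [1.5, 0.9, -4.3]
width: 0.0578
```

{"op": "drive_tool", "data": {
  "targets": [
    [-0.1, -0.9, 0, 0, 0, 0],
    [-0.1, -0.9, 0, 0, 0, 0],
    [-0.1, -0.9, 0, 0, 0, 0],
    [-0.1, -0.9, 0, 0, 0, 0],
    [-0.1, -0.9, 0, 0, 0, 0]
  ]
}}

```text
t: 22.48
eef_pos: [0.4853, 0.0089, 0.2983]
ee_rot: [3.14, 0.002, -1.423]
force: [1.1, -0.5, -4.0]
width: 0.0576
```

{"op": "drive_tool", "data": {
  "targets": [
    [-0.1, -0.9, 0, 0, 0, 0],
    [-0.1, -0.9, 0, 0, 0, 0],
    [-0.1, -0.9, 0, 0, 0, 0],
    [-0.1, -0.8, 0, 0, 0, 0],
    [0, -0.5, 0, 0, 0, 0]
  ]
}}

```text
t: 23.1
eef_pos: [0.469, -0.1508, 0.2983]
ee_rot: [3.14, 0.003, -1.424]
force: [1.5, -0.1, -5.2]
width: 0.0576
```

{"op": "drive_tool", "data": {
  "targets": [
    [0, -0.4, 0, 0, 0, 0],
    [0, -0.3, 0, 0, 0, 0],
    [0, 0, 0, 0, 0, 0]
  ]
}}

```text
t: 23.48
eef_pos: [0.4708, -0.1778, 0.299]
ee_rot: [-3.141, 0.002, -1.424]
force: [0.1, 0.2, -5.6]
width: 0.0578
```

```bash
python3 up.py; cat > sc.py <<'E'
from h import *
for n in("side","scene","wrist"):
    im,d,c=grab(n); cv2.imwrite(f"pics/{n}_s.png",im[...,::-1])
    for t in("tin","tin_label","tin_lid","scanner","scan_plate","scan_window","dial_grip"):
      for r in arm.landmark_of(t,n)[:3]:
        P=w(c,r["point"])
        if abs(P[0]-.48)<.06 and -.42<P[1]<-.2: print(n,t,round(r["score"],2),P.round(4),px(c,P))
E
python3 sc.py; python3 - <<'E'
import cv2
a=cv2.resize(cv2.imread("pics/side_s.png")[150:310,300:450],(375,400),interpolation=2);b=cv2.resize(cv2.imread("pics/scene_s.png")[120:250,180:320],(420,390),interpolation=2)
b=cv2.copyMakeBorder(b,0,10,0,0,0); cv2.imwrite("pics/u4.png",cv2.hconcat([a,b]))
E
```

```text
t 23.48 q [ 0.03  0.03 -0.24 -0.   -1.3   0.12] tcp [ 0.4708 -0.1778  0.299 ] grasp [ 0.4708 -0.1778  0.318 ] tool z [ 0.     0.002 -1.   ] jaw [-0.989 -0.146 -0.   ] az 86.1 tilt 0.12 F [ 0.1  0.2 -5.6] w 0.0578
side tin_label 0.78 [ 0.4722 -0.2007  0.2801] [355 206]
side scanner 0.66 [ 0.4665 -0.265   0.0034] [365 278]
side scan_plate 0.98 [ 0.469  -0.2596  0.0109] [365 275]
side scan_window 0.79 [ 0.4781 -0.3347  0.0634] [388 277]
side dial_grip 0.71 [ 0.4877 -0.3845  0.1507] [407 267]
scene tin_label 0.59 [ 0.4764 -0.2007  0.2783] [262 161]
scene scan_plate 0.83 [ 0.4706 -0.2626  0.0106] [254 202]
scene scan_window 0.8 [ 0.4848 -0.342   0.0607] [230 196]
scene dial_grip 0.51 [ 0.4893 -0.3757  0.147 ] [215 183]
wrist tin_label 0.87 [ 0.4757 -0.2034  0.2761] [325 197]
wrist scanner 0.76 [ 0.4726 -0.2635  0.0056] [334 108]
wrist scan_plate 0.62 [ 0.4713 -0.2564  0.0158] [334 114]
wrist scan_window 0.78 [ 0.4883 -0.3406  0.0639] [332  33]
```

View pics/u4.png

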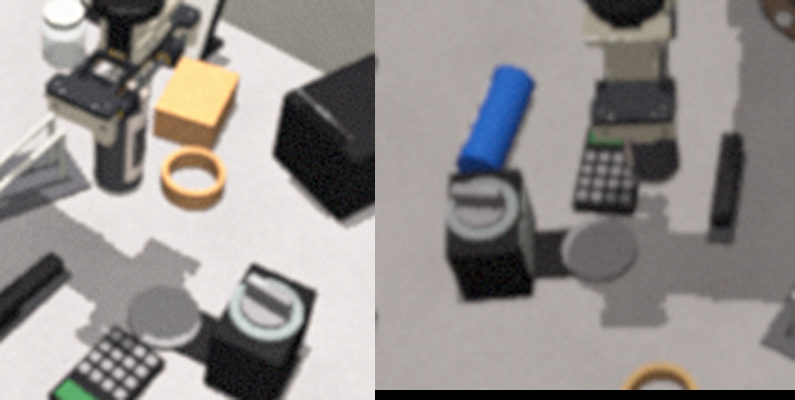

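The side and scene crops show the tin held above the counter near the plate (crop (165,315)). Its label faces the scanner block. The scanner's axis is about -81° and the label about -80.5°, so no turn is needed.

{"op": "drive_tool", "data": {
  "targets": [
    [0, -0.7, 0, 0, 0, 0],
    [0, -0.7, 0, 0, 0, 0],
    [0, -0.69, 0, 0, 0, 0],
    [0, 0, -0.6, 0, 0, 0],
    [0, 0, -0.8, 0, 0, 0]
  ]
}}

```text
t: 25.3
eef_pos: [0.4715, -0.2615, 0.2433]
ee_rot: [-3.139, 0.001, -1.424]
force: [0.4, -0.2, -5.8]
width: 0.0574
```

{"op": "drive_tool", "data": {
  "targets": [
    [0, 0, -0.8, 0, 0, 0],
    [0, 0, -0.8, 0, 0, 0],
    [0, 0, -0.6, 0, 0, 0],
    [0, 0, -0.4, 0, 0, 0],
    [0, 0, 0, 0, 0, 0]
  ]
}}

```text
t: 25.92
eef_pos: [0.4706, -0.2608, 0.1385]
ee_rot: [3.141, 0.002, -1.423]
force: [-0.3, -0.4, -4.7]
width: 0.0577
```

```bash
python3 up.py; python3 sc.py
```

```text
t 25.93 q [-0.14  0.21 -0.41 -0.   -0.95  0.29] tcp [ 0.4706 -0.2608  0.1385] grasp [ 0.4706 -0.2608  0.1575] tool z [-0.001  0.002 -1.   ] jaw [-0.989 -0.147  0.001] az 117.5 tilt 0.14 F [-0.3 -0.4 -4.7] w 0.0577
side tin 0.94 [ 0.4686 -0.2575  0.0466] [365 268]
side tin_label 0.58 [ 0.4715 -0.2882  0.1184] [375 259]
side tin_label 0.19 [ 0.4665 -0.2604  0.0032] [364 277]
side tin_lid 0.81 [ 0.4709 -0.2593  0.1918] [369 238]
side scanner 0.8 [ 0.4678 -0.2645  0.0036] [366 278]
side scan_plate 0.76 [ 0.467  -0.259   0.0125] [364 275]
side scan_window 0.85 [ 0.4808 -0.3357  0.0612] [388 277]
side dial_grip 0.92 [ 0.4859 -0.3827  0.1514] [406 267]
scene tin 0.77 [ 0.4709 -0.261   0.0428] [253 198]
scene tin_label 0.77 [ 0.4764 -0.2857  0.1202] [243 187]
scene scanner 0.89 [ 0.4675 -0.2636 -0.0029] [254 204]
scene scan_plate 0.89 [ 0.47   -0.2617  0.0097] [254 202]
scene scan_window 0.8 [ 0.4839 -0.3423  0.0587] [230 196]
scene dial_grip 0.81 [ 0.4909 -0.3777  0.1496] [214 183]
wrist tin 0.72 [ 0.4729 -0.2603  0.0431] [324 208]
wrist tin_label 0.9 [ 0.4752 -0.2845  0.1172] [326 201]
wrist tin_lid 0.93 [ 0.472  -0.2577  0.194 ] [324 321]
wrist scan_window 0.81 [ 0.4899 -0.3389  0.0667] [316 106]
wrist dial_grip 0.72 [ 0.4713 -0.2613  0.0461] [326 208]
```

{"op": "drive_tool", "data": {
  "targets": [
    [-0.02, -0.02, -0.3, 0, 0, 0],
    [0, 0, -0.2, 0, 0, 0],
    [0, 0, -0.1, 0, 0, 0],
    [0, 0, -0.05, 0, 0, 0],
    [0, 0, 0, 0, 0, 0]
  ]
}}

```text
t: 27.75
eef_pos: [0.4704, -0.2617, 0.1133]
ee_rot: [-3.141, 0.002, -1.423]
force: [-0.1, 1.2, -5.4]
width: 0.0572
```

{"op": "drive_tool", "data": {
  "targets": [
    [0, 0, -0.04, 0, 0, 0],
    [0, 0, -0.03, 0, 0, 0],
    [0, 0, 0, 0, 0, 0]
  ]
}}

```text
t: 28.12
eef_pos: [0.4703, -0.2616, 0.1106]
ee_rot: [-3.14, 0.002, -1.423]
force: [-0.2, 0.0, -4.4]
width: 0.0577
```

{"op": "drive_tool", "data": {
  "targets": [
    [0, 0, -0.035, 0, 0, 0],
    [0, 0, -0.025, 0, 0, 0],
    [0, 0, 0, 0, 0, 0]
  ]
}}

```text
t: 28.5
eef_pos: [0.4702, -0.2616, 0.1081]
ee_rot: [-3.141, 0.002, -1.423]
force: [-0.7, -0.1, -5.0]
width: 0.058
```

{"op": "drive_tool", "data": {
  "targets": [
    [0, 0, -0.025, 0, 0, 0],
    [0, 0, 0, 0, 0, 0]
  ]
}}

```text
t: 28.75
eef_pos: [0.4705, -0.2618, 0.1077]
ee_rot: [-3.14, 0.001, -1.423]
force: [-1.5, 1.2, 2.1]
width: 0.0573
```

Contact. I'll ease the grip, open, and rise.

{"op": "drive_tool", "data": {
  "targets": [
    [0, 0, 0, 0, 0, 0],
    [0, 0, 0, 0, 0, 0]
  ],
  "newtons": 6
}}

```text
t: 29.0
eef_pos: [0.4707, -0.2618, 0.1076]
ee_rot: [-3.14, 0.001, -1.423]
force: [-0.3, -0.2, 2.2]
width: 0.0581
```

{"op": "drive_tool", "data": {
  "targets": [
    [0, 0, 0, 0, 0, 0],
    [0, 0, 0, 0, 0, 0],
    [0, 0, 0, 0, 0, 0],
    [0, 0, 0.3, 0, 0, 0],
    [0, 0, 0.7, 0, 0, 0]
  ],
  "claw": 1
}}

```text
t: 29.62
eef_pos: [0.4696, -0.2615, 0.1473]
ee_rot: [3.141, 0.003, -1.423]
force: [-0.0, -0.3, -0.0]
width: 0.087
```

{"op": "drive_tool", "data": {
  "targets": [
    [0, 0, 0.8, 0, 0, 0],
    [0, 0, 0.8, 0, 0, 0],
    [0, 0, 0.8, 0, 0, 0],
    [0, 0, 0.8, 0, 0, 0],
    [0, 0, 0, 0, 0, 0]
  ]
}}

```text
t: 30.25
eef_pos: [0.4716, -0.2622, 0.2789]
ee_rot: [-3.135, -0.001, -1.423]
force: [0.5, 0.0, -0.4]
width: 0.0874
```

```bash
python3 up.py; python3 sc.py; python3 - <<'E'
from h import *
c=arm.get_calibration("wrist"); im,d,_=grab("wrist")
m=arm.cut_out("dial_grip","wrist")
# points of the bar top by height
v,u=np.nonzero(d>0); mm=np.array(c["mtx"]); z=d[v,u]
X=np.c_[(u-mm[0,2])/mm[0,0]*z,-(v-mm[1,2])/mm[1,1]*z,-z]@RM(c["rotation"]).T+c["origin"]
k=(X[:,2]>.135)&(X[:,2]<.165)&(np.hypot(X[:,0]-.488,X[:,1]+.38)<.045)
Q=X[k]; print(k.sum(),Q.mean(0)); 
if k.sum()>20:
  r=cv2.minAreaRect((Q[:,:2]*1000).astype(np.float32)); print(r); U,S,V=np.linalg.svd(Q[:,:2]-Q[:,:2].mean(0),full_matrices=False); print(S,np.degrees(np.arctan2(V[0,1],V[0,0])),np.median(Q[:,2]))
E
```

```text
t 30.25 q [-0.14  0.1  -0.21 -0.   -1.26  0.29] tcp [ 0.4716 -0.2622  0.2789] grasp [ 0.4714 -0.2622  0.2979] tool z [ 0.007  0.    -1.   ] jaw [-0.989 -0.148 -0.007] az 1.4 tilt 0.38 F [ 0.5  0.  -0.4] w 0.0874
side tin 0.84 [ 0.4706 -0.2597  0.0162] [365 274]
side tin_label 0.68 [ 0.4703 -0.2872  0.0901] [374 265]
side tin_lid 0.9 [ 0.4711 -0.2621  0.1618] [369 245]
side tin_lid 0.74 [ 0.4747 -0.2857  0.0868] [374 264]
side scanner 0.8 [ 0.4639 -0.266   0.0059] [365 278]
side scan_plate 0.79 [ 0.469  -0.2602  0.0125] [365 275]
side scan_window 0.75 [ 0.4802 -0.3352  0.064 ] [388 277]
side dial_grip 0.89 [ 0.4874 -0.382   0.1497] [406 267]
side dial_grip 0.67 [ 0.4688 -0.2617  0.1671] [369 244]
scene tin 0.6 [ 0.47   -0.2623  0.0106] [254 202]
scene tin_lid 0.82 [ 0.4716 -0.2642  0.1577] [248 180]
scene tin_lid 0.66 [ 0.4893 -0.376   0.1488] [215 183]
scene scanner 0.97 [ 0.4678 -0.2602 -0.0012] [255 203]
scene scan_plate 0.75 [ 0.4709 -0.2634  0.0115] [254 202]
scene scan_window 0.86 [ 0.4837 -0.3401  0.0602] [230 196]
scene dial_grip 0.77 [ 0.4877 -0.3795  0.1453] [214 183]
wrist tin 0.71 [ 0.4723 -0.2615  0.011 ] [324 174]
wrist tin_label 0.69 [ 0.4736 -0.2898  0.0847] [326 160]
wrist tin_lid 0.75 [ 0.4714 -0.2602  0.1595] [324 203]
wrist scan_window 0.86 [ 0.4899 -0.3398  0.0641] [319 111]
wrist dial_grip 0.86 [ 0.4941 -0.3837  0.1498] [319  52]
1319 [ 0.49329759 -0.38116094  0.15408601]
((493.4685363769531, -381.28424072265625), (14.043872833251953, 57.08229064941406), 2.7971529960632324)
[0.59515041 0.14571288] 92.87728095480261 0.15446626053670298
```

View pics/wrist_s.png

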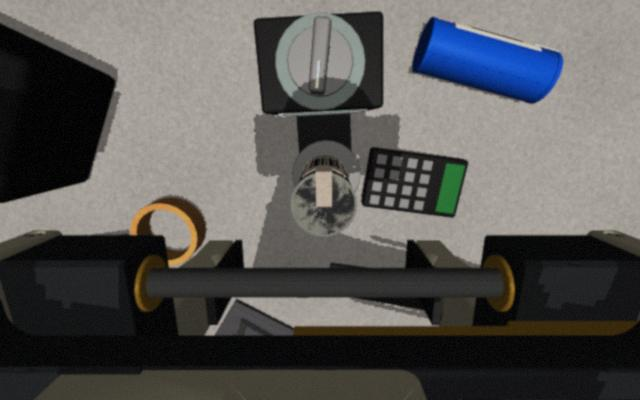

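The tin stands on the plate with its strip at (324,185), pointing at the window. The dial bar is at about (320,55), with azimuth about 92°. That is roughly 0.1 rad clockwise of the scanner's axis, as described. I'll go to the dial.

{"op": "drive_tool", "data": {
  "targets": [
    [0.12, -0.75, 0, 0, 0, -0.5],
    [0.12, -0.75, 0, 0, 0, -0.5],
    [0.12, -0.75, 0, 0, 0, 0],
    [0.1, -0.73, 0, 0, 0, 0],
    [0, 0, 0, 0, 0, 0]
  ],
  "claw": 0.5
}}

```text
t: 32.17
eef_pos: [0.4886, -0.3823, 0.2743]
ee_rot: [3.142, 0.002, -1.53]
force: [-0.6, -0.4, -0.4]
width: 0.0455
```

{"op": "drive_tool", "data": {
  "targets": [
    [0, 0, -0.8, 0, 0, 0],
    [0, 0, -0.8, 0, 0, 0],
    [0, 0, -0.8, 0, 0, 0],
    [0, 0, 0, 0, 0, 0]
  ]
}}

```text
t: 32.67
eef_pos: [0.4872, -0.3795, 0.177]
ee_rot: [3.139, 0.004, -1.528]
force: [-0.3, -0.4, 1.2]
width: 0.0439
```

```bash
python3 up.py; python3 - <<'E'
from h import *
ims=[]
for n in("side","scene"):
    im,d,c=grab(n)
    for t in("dial_grip",):
      for r in arm.landmark_of(t,n)[:2]: print(n,w(c,r["point"]).round(4),round(r["score"],2))
    u=px(c,[.49,-.38,.16]); ims.append(cv2.resize(im[u[1]-50:u[1]+50,u[0]-50:u[0]+50,::-1],(400,400),interpolation=2))
cv2.imwrite("pics/d1.png",cv2.hconcat(ims))
E
```

```text
t 32.67 q [-0.35  0.3  -0.18 -0.   -1.09  0.39] tcp [ 0.4872 -0.3795  0.177 ] grasp [ 0.4873 -0.3796  0.196 ] tool z [-0.003  0.004 -1.   ] jaw [-0.999 -0.043  0.003] az 129.1 tilt 0.3 F [-0.3 -0.4  1.2] w 0.0439
side [ 0.4878 -0.3801  0.1523] 0.72
side [ 0.4681 -0.2591  0.011 ] 0.42
scene [ 0.4884 -0.3804  0.147 ] 0.54
```

View pics/d1.png

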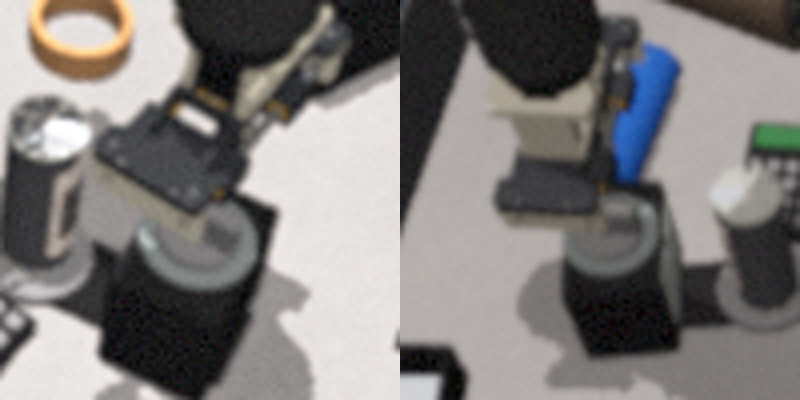

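The gripper is above the dial, the fingers straddle the bar, and the tin is still standing at (45,185). I'll descend and close lightly.

{"op": "drive_tool", "data": {
  "targets": [
    [0.03, -0.03, -0.5, 0, 0, 0],
    [0, 0, -0.5, 0, 0, 0],
    [0, 0, -0.12, 0, 0, 0],
    [0, 0, 0, 0, 0, 0],
    [0, 0, 0, 0, 0, 0]
  ]
}}

```text
t: 33.5
eef_pos: [0.4906, -0.3824, 0.1357]
ee_rot: [-3.139, 0.001, -1.527]
force: [0.2, -1.3, 0.1]
width: 0.0438
```

{"op": "drive_tool", "data": {
  "targets": [
    [0, 0, 0, 0, 0, 0],
    [0, 0, 0, 0, 0, 0],
    [0, 0, 0, 0, 0, 0],
    [0, 0, 0, 0, 0, 0],
    [0, 0, 0, 0, 0, 0]
  ],
  "claw": 0,
  "newtons": 8
}}

```text
t: 34.12
eef_pos: [0.4924, -0.3821, 0.1347]
ee_rot: [-3.136, 0.001, -1.527]
force: [7.8, 0.2, -3.6]
width: 0.0139
```

{"op": "drive_tool", "data": {
  "targets": [
    [0.08, 0, 0, 0, 0, 0],
    [0, 0, -0.08, 0, 0, 0],
    [0, 0, -0.06, 0, 0, 0],
    [0, 0, 0, 0, 0, 0]
  ]
}}

```text
t: 34.62
eef_pos: [0.4926, -0.3829, 0.1303]
ee_rot: [-3.141, 0.0, -1.527]
force: [-3.8, -0.2, 9.5]
width: 0.0141
```

{"op": "drive_tool", "data": {
  "targets": [
    [-0.02, 0.03, 0.03, 0, 0, 0],
    [0, 0, 0, 0, 0, 0],
    [0, 0, 0, 0, 0, -0.7],
    [0, 0, 0, 0, 0, -0.8],
    [0, 0, 0, 0, 0, -0.8]
  ],
  "newtons": 40
}}

```text
t: 35.25
eef_pos: [0.4923, -0.3827, 0.1303]
ee_rot: [-3.14, -0.001, -1.771]
force: [-0.4, -8.6, -1.7]
width: 0.0138
```

{"op": "drive_tool", "data": {
  "targets": [
    [0, 0, 0, 0, 0, -0.8],
    [0, 0, 0, 0, 0, -0.8],
    [0, 0, 0, 0, 0, -0.8],
    [0, 0, 0, 0, 0, -0.8],
    [0, 0, 0, 0, 0, 0]
  ]
}}

```text
t: 35.88
eef_pos: [0.4921, -0.3826, 0.1304]
ee_rot: [-3.139, -0.0, -2.105]
force: [-0.2, -9.1, -2.4]
width: 0.0137
```

```bash
python3 up.py; python3 -c "
from h import *
print(arm.get_state()['moment'])"
```

```text
t 35.88 q [-0.35  0.35 -0.24  0.   -0.98 -0.19] tcp [ 0.4921 -0.3826  0.1304] grasp [ 0.492  -0.3826  0.1494] tool z [ 0.002 -0.001 -1.   ] jaw [-0.861  0.509 -0.002] az -36.0 tilt 0.12 F [-0.2 -9.1 -2.4] w 0.0137
[-3.16949708  0.33429447  0.04201454]
```

{"op": "drive_tool", "data": {
  "targets": [
    [0, -0.03, 0, 0, 0, -0.8],
    [0, 0, 0, 0, 0, -0.8],
    [0, 0, 0, 0, 0, -0.8],
    [0, 0, 0, 0, 0, -0.8],
    [0, 0, 0, 0, 0, -0.8]
  ]
}}

```text
t: 36.5
eef_pos: [0.4918, -0.3824, 0.1303]
ee_rot: [-3.141, 0.001, -2.525]
force: [-2.0, -0.0, 3.2]
width: 0.0139
```

{"op": "drive_tool", "data": {
  "targets": [
    [0, 0, 0, 0, 0, -0.8],
    [0, 0, 0, 0, 0, -0.8],
    [0, 0, 0, 0, 0, -0.6],
    [0, 0, 0, 0, 0, -0.5],
    [0, 0, 0, 0, 0, 0]
  ]
}}

```text
t: 37.12
eef_pos: [0.4917, -0.3822, 0.1303]
ee_rot: [-3.141, 0.0, -2.804]
force: [-3.4, 1.5, 5.1]
width: 0.0135
```

```bash
python3 up.py; python3 -c "
from h import *
s=arm.get_state();print(s['moment'],s['ee_rot'],s['joint_efforts'])"
```

```text
t 37.12 q [-0.35  0.35 -0.24  0.   -0.98 -0.89] tcp [ 0.4917 -0.3822  0.1303] grasp [ 0.4916 -0.3822  0.1493] tool z [ 0.001 -0.001 -1.   ] jaw [-0.331  0.943 -0.001] az -46.7 tilt 0.06 F [-3.4  1.5  5.1] w 0.0135
[0.01600704 1.12181553 0.85301354] [-3.14057956e+00  4.50433698e-04 -2.80379256e+00] [  0.39859249 -51.55128121  26.1560744    5.0184609    1.16061788
  -1.25335582]
```

A resisting moment of 0.85 N m and the yaw at the expected end angle show the dial is at its end stop. I'll release and retreat upward.

{"op": "drive_tool", "data": {
  "targets": [
    [0, 0, 0, 0, 0, 0],
    [0, 0, 0, 0, 0, 0],
    [0, 0, 0, 0, 0, 0],
    [0, 0, 0.4, 0, 0, 0],
    [0, 0, 0.8, 0, 0, 0]
  ],
  "claw": 0.45
}}

```text
t: 37.75
eef_pos: [0.4917, -0.3818, 0.1782]
ee_rot: [3.141, 0.0, -2.805]
force: [0.5, -0.1, 0.4]
width: 0.0395
```

{"op": "drive_tool", "data": {
  "targets": [
    [0, 0, 0.8, 0, 0, 0],
    [0, 0, 0.8, 0, 0, 0],
    [0.3, 0.6, 0.8, 0, 0, 0.8],
    [0.3, 0.8, 0, 0, 0, 0.9],
    [0.3, 0.8, 0, 0, 0, 0.9]
  ]
}}

```text
t: 38.38
eef_pos: [0.5287, -0.2934, 0.2759]
ee_rot: [-3.139, 0.003, -2.53]
force: [0.0, 0.7, -0.5]
width: 0.0396
```

{"op": "drive_tool", "data": {
  "targets": [
    [0, 0.8, 0, 0, 0, 0.9],
    [0, 0.8, 0, 0, 0, 0.9],
    [0, 0.8, 0, 0, 0, 0.9],
    [0, 0.8, 0, 0, 0, 0.9],
    [0, 0, 0, 0, 0, 0.9]
  ]
}}

```text
t: 39.0
eef_pos: [0.5285, -0.1644, 0.2756]
ee_rot: [-3.139, 0.003, -2.056]
force: [0.0, 0.5, 0.0]
width: 0.0397
```

```bash
python3 up.py; python3 sc.py; python3 - <<'E'
from h import *
ims=[]
for n in("side","scene"):
    im=cv2.imread(f"pics/{n}_s.png"); c=arm.get_calibration(n)
    u=px(c,[.48,-.32,.1]); ims.append(cv2.resize(im[u[1]-45:u[1]+45,u[0]-45:u[0]+45],(400,400),interpolation=2))
cv2.imwrite("pics/f1.png",cv2.hconcat(ims))
im,d,c=grab("wrist"); v,u=np.nonzero(d>0); mm=np.array(c["mtx"]); z=d[v,u]
X=np.c_[(u-mm[0,2])/mm[0,0]*z,-(v-mm[1,2])/mm[1,1]*z,-z]@RM(c["rotation"]).T+c["origin"]
k=(X[:,2]>.14)&(X[:,2]<.165)&(np.hypot(X[:,0]-.49,X[:,1]+.38)<.045)
Q=X[k]; print(k.sum()); 
if k.sum()>20: U,S,V=np.linalg.svd(Q[:,:2]-Q[:,:2].mean(0),full_matrices=False); print(S,"bar az",np.degrees(np.arctan2(V[0,1],V[0,0])))
E
```

```text
t 39.0 q [ 0.05  0.13 -0.18 -0.   -1.26 -0.54] tcp [ 0.5285 -0.1644  0.2756] grasp [ 0.5284 -0.1644  0.2946] tool z [ 0.004  0.001 -1.   ] jaw [-0.884  0.467 -0.003] az 16.2 tilt 0.23 F [0.  0.5 0. ] w 0.0397
side tin 0.74 [ 0.4703 -0.2581  0.0146] [365 274]
side tin_label 0.57 [ 0.4659 -0.2858  0.087 ] [373 266]
side scanner 0.68 [ 0.4634 -0.264  -0.0015] [364 279]
side scan_plate 0.96 [ 0.4727 -0.2603  0.0119] [366 274]
side scan_window 0.77 [ 0.4783 -0.3359  0.0628] [388 278]
side dial_grip 0.62 [ 0.4857 -0.3802  0.1527] [406 266]
scene tin 0.89 [ 0.4691 -0.2625  0.0111] [254 202]
scene tin_label 0.86 [ 0.479  -0.2852  0.0893] [244 192]
scene tin_lid 0.91 [ 0.4664 -0.2642  0.1585] [248 178]
scene scanner 0.67 [ 0.4668 -0.2599 -0.0006] [255 203]
scene scan_plate 0.74 [ 0.4664 -0.2638  0.0149] [254 201]
scene scan_window 0.85 [ 0.484  -0.3406  0.0601] [230 196]
scene dial_grip 0.52 [ 0.4912 -0.3746  0.1519] [215 183]
wrist tin 0.6 [ 0.4706 -0.2621  0.0101] [330  85]
wrist tin_lid 0.58 [ 0.4721 -0.2589  0.1625] [333  69]
wrist scan_window 0.72 [ 0.4877 -0.3389  0.0635] [281  19]
wrist scan_window 0.23 [ 0.4716 -0.2591  0.0115] [330  88]
0
```

View pics/f1.png

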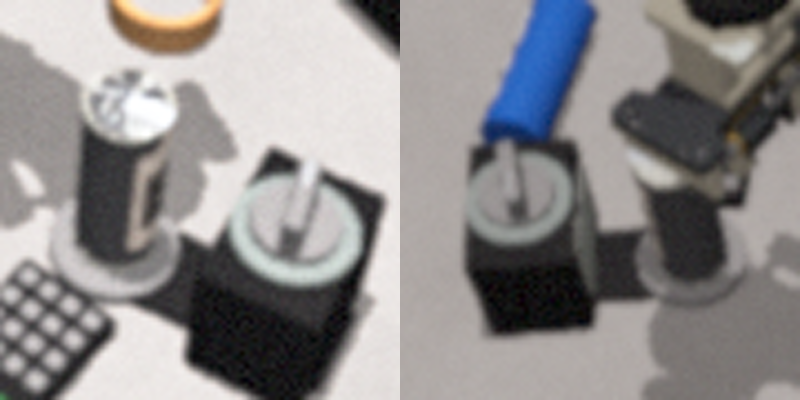

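The final crops show the tin upright on the plate with its label towards the window, at (150,200) in the left half. The dial bar is turned about 80°, lying across the block at (305,205), and the gripper is clear. I'm handing in.

```bash
python3 -c "
from station import arm
print(arm.job_done(), arm.get_state()['t'])"
```

```text
the job is handed in; nothing more can be done
the job is handed in; nothing more can be done
```

The job is done and handed in, with the last reading at about 39 s of the 72 s allowed. No verdict was reported.

- **Weighing:** I lifted the tin from the stand and set it upright on the scale's pan, within about 3 mm of the centre. It stood there free for over 2 s. On the way the wrist ran into two joint limits (J6, then J5), so I turned the arm sideways to finish standing the tin up.
- **Scanning:** I took the tin again from above and set it on the scanner's plate, within about 2 mm of the centre. The label points at about -80.5° and the scanner's axis lies at about -81°, each good to roughly 2°.
- **Dial:** I turned the dial clockwise by 1.28 rad from a start of about 0.11–0.14 rad. It stopped with 0.85 N m of resistance, which matches the end stop at 1.4 rad. I then let go and moved clear.

**Last checks:** the final pictures show the tin upright, its label facing the window, the dial bar turned about 80°, and the gripper touching nothing. Two checks are weaker:
- I could not measure the dial's final angle by depth, because the bar was out of the wrist camera's view.
- The wrist camera put the dial about 5 mm further along x than the other cameras. When the fingers closed on the bar, they agreed with the wrist camera.

I did not measure the other items on the counter individually. Contact forces stayed around 10 N in the readings, and nothing else looked disturbed in the pictures.

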